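Seat the antenna carrier and throw the latch

ROBOT

A 6-joint arm with a two-finger parallel gripper is mounted at the origin on the work surface. World frame = base frame: x ahead of the robot, y to its left, z up, the work surface at z = 0. Lengths are in m, angles in rad, forces in N, time in s.
With the tool pointing down it reaches from about 0.35 to 0.775 m from the base axis. Payload 7.3 kg.
Tool frame: the origin (TCP) lies midway between the tips of the shut fingers; the grasp point (between the pads) lies 19 mm behind it; z points along the fingers, y is the line along which they close (so a half turn about z gives the same grasp; the last joint's range is limited). The gripper opens to 92 mm and grips with 3 to 60 N. Pads are 19 mm wide; open, the fingers measure 130 mm over their backs; the gripper's body (75 mm by 190 mm) begins 47 mm behind the grasp point.
Start: joints at [1.144, 0.342, 1.524, -0, 1.275, -0.146], TCP at [0.145, 0.504, 0.227] pointing down, gripper open.
Joint ranges: [-2.53, 2.53], [-0.77, 2.02], [0.04, 2.7], [-1, 4.14], [0.28, 2.66], [-3.11, 3.11]. Speed limits (rad/s): [2.57, 2.57, 3.14, 3.14, 3.14, 3.14].

INTERFACE

Orientations are given as [roll, pitch, yaw] about the fixed x, y, z axes, in that order (R = Rz(yaw) Ry(pitch) Rx(roll)).
In Python, from cell import monitor, vision, workorder gives the robot as it stands.
- The arm moves only by the tool move_arm, never from a script. Its argument "rows" is a list of rows, each a list of 5 numbers: the shift along the world's x, y, z in mm, then the turn about the world's z in rad, then the closure, from -1 (fully open) to 1 (shut). A call has 1 to 12 rows; each row shifts and turns the commanded pose from where the row before left it; what a row does not reach is not made up. A row lasts 1/10 s, in which the tool goes at most 50 mm and 8.59 degrees, less where a joint would pass 70% of its speed; a pose out of reach is approached as far as the arm can. A call is refused whole if a number of a shift passes 50 or a number of a turn 0.15, either way. A call with a gripper value outside its range is refused whole. The fingers move at their own pace and stop on an object; "newtons" is the grip in N (left out, the last holds). Time passes only in rows, so rows that do not move let the fingers close. It gives the time, the measured TCP pose, the force, the opening and the grip force at its end, in the units of the state.
- monitor.observe(): the state, without advancing time (a new reading comes with each control period).
- vision.read_camera(name): name is "scene" or "side" or "wrist"; returns the picture (384x512x3 uint8, red, green, blue); there is no depth.
- vision.get_calibration(name): a dict with "K" (3x3 intrinsics, pixels), "k1" (the pictures are not rectified: a ray, as slopes to the right and down, at radius r is drawn at 1 + k1 r^2 times it, then the intrinsics apply), "T" (4x4, takes a point from camera to world coordinates); the wrist camera has in their place "mount" (4x4, takes a point from camera to tool coordinates, whose origin is the TCP and whose axes are the flange's). Camera axes: x right, y up, looking along -z (the intrinsics and any distortion apply to the point x, -y, -z); pixel columns grow to the right and rows downward; lengths in m; the calibration is good to about 2 mm. A picture is of the moment at which its call begins: read the wrist's pose just before it. get_calibration takes no time and is no camera call.
- workorder.hand_in(): hands the job in; it is judged then, once.
The state is a dict: "time": time; "qpos": joint angles; "qvel": joint speeds; "joint_efforts": joint torques, N m; "tool_pos": TCP position; "tool_rot": TCP orientation; "contact_force": force on the tool from outside, world axes, zero at the start; "torque": the same for the moment, N m; "opening": finger opening in m; "grip_force": force on a finger pad.
Only numpy, scipy, OpenCV 4.12 (cv2) and the standard library are available. Lean on these libraries where they do the work, as an engineer would, in place of code of your own. Each camera call takes 0.05 s, during which the arm holds its last target. There are 200 camera calls.

TASK

With the fingertips only, push the carrier with the green antenna boards along the fixture's channel until it is fully home against the end stop, and then flip the latch lever beside it over its centre, away from the robot, so that it snaps down behind the carrier and stays there. Only push: do not lift or tip the carrier, leave the lever open until the carrier is home, and do not disturb the other things on the bench.

Things in the scene. Friction and masses are not known exactly. Their poses are not given: they have to be found in the camera images.
- fixture: aluminium test fixture fixed to the bench: base plate x -120 to 130, y -125 to 110 mm, 10 mm thick. Origin: under the plate, on the centreline of a channel along its own x axis between two black rails (tops 20 mm above the bench, inner faces at y = +-52 mm). +x points away from the robot (yaw within 0.35 rad), z up. An end stop block 55 mm high closes the channel at x = 100 mm
- home (a point): where the carrier's origin lies when the carrier is fully home against the end stop: 45 mm in +x from the fixture's origin, on the channel centreline, on the base plate's top, 10 mm above the bench. Axes as the fixture's
- carrier: loose grey carrier plate, 110 (x) x 100 (y) x 14 mm, 0.25 to 0.5 kg, lying in the channel with 2 mm play to each rail. Origin: centre of its underside, 10 mm above the bench. It starts 35 to 65 mm short of home; sliding it takes 1 to 5 N. Two crossed upright green antenna boards, each 60 mm long, stand on it, up to 73 mm above the bench, centred 12 mm in +x from its origin
- carrier_lip (a point): the carrier's upright push lip at its near (-x) edge: centre of its outer face, 55 mm in -x from the carrier's origin and 40 mm above the bench. The lip is 50 mm wide (y), 8 mm thick, its top 56 mm above the bench
- latch (a joint): latch lever angle, rad: 0 = open (handle leans 0.5 rad to the fixture's -x, towards the robot), 1.0 = thrown (leans 0.5 rad to +x). Over-centre spring: it resists with about 5 N at the handle, falling to zero at the middle (0.5); beyond that it snaps by itself to the other end and stays. Starts near 0
- latch_hinge (a point): middle of the lever's hinge axis, which runs along the fixture's y: at x = -62, y = -85, z = 26 mm in the fixture's frame, in a dark steel bearing block 30 (x) x 14 (y) mm, top 40 mm above the bench, on the -y side of the channel. A thin steel spring strut runs beside the block in the plane y = -97 mm, up to 52 mm above the bench
- latch_tip (a point): end of the lever's handle, on its centreline, 75 mm from the hinge axis: steel rod 8 mm thick with a black grip 15 mm thick on its outer half, in the plane y = -105 mm of the fixture. Open it is at x = -98, z = 92 mm in the fixture's frame, thrown at x = -26, z = 92 mm; in the middle it is 101 mm high
- latch_bar (a point): inner end of the lever's round crossbar, 12 mm thick, along y from y = -67 to -32 mm, 44 mm from the hinge axis. Open it stands 60 mm above the bench at x = -33 mm; thrown it lies at x = -18 mm, 20 mm above the bench, just behind (2 mm) the near edge of a carrier that is home, and blocks it. If the carrier is not home the bar lands on top of it and the lever cannot go all the way
- adapter: loose brass turned adapter, 20 mm diameter, 28 mm tall, standing on the fixture's base plate beside the channel on its +y side; leave it alone. Origin under its centre
- attenuator: loose small aluminium block with a brass connector at each end, about 69 x 22 x 22 mm, on the bench on the fixture's +y side; leave it alone
- screwdriver: loose screwdriver with black handle, 170 mm long, lying on the bench on the fixture's -y side, past the lever; leave it alone
- spanner: loose steel spanner, 150 mm long, lying on the bench on the fixture's +y side; leave it alone
- jar: loose closed jar, 56 mm diameter, 70 mm tall, on the fixture's -y side; leave it alone
- mug: loose white mug, 80 mm diameter, 90 mm tall, far on the fixture's +y side; leave it alone
- parts_tray: loose white divided tray, 100 x 140 x 30 mm, on the bench on the fixture's -y side; leave it alone
Things that resemble listed ones, but are neither listed nor needed, are in the scene too. What is shaped like the carrier but brown is not meant.

How it is judged:
On the way, in this order (a step that is already met when the one before it is completed fails the run):
1. the carrier is home against the stop (within 4 mm) with the lever still open (x of carrier in the frame of home between -0.004 and 0.004 m and y of carrier in the frame of home between -0.006 and 0.006 m and z of carrier in the frame of home below 0.004 m and value of joint latch below 0.25 rad), for 0.2 s.
2. the lever is thrown past centre to its other end, the carrier home (x of carrier in the frame of home between -0.004 and 0.004 m and y of carrier in the frame of home between -0.006 and 0.006 m and z of carrier in the frame of home below 0.004 m and value of joint latch above 0.93 rad), for 0.2 s.
At the end, for the whole second after the job is handed in: The carrier lies flat in the channel within 4 mm of home along it (6 mm across), the latch lever rests at its thrown end (above 0.93 rad), both at rest (all of step 2 and velocity of joint latch between -0.1 and 0.1 rad/s and linear speed of carrier below 0.01 m/s); the robot touches nothing.
It fails at once if the carrier is lifted more than 12 mm or tipped more than 0.2 rad (z of carrier in the frame of home above 0.012 m or angle between carrier's own z axis and vertical above 0.2 rad).
It fails at once if the lever is thrown while the carrier is not home (more than 8 mm short) (value of joint latch above 0.5 rad and x of carrier in the frame of home below -0.008 m).
It fails at once if another thing on the bench is moved more than 25 mm, or the adapter, jar or mug is tipped over (distance of any of adapter, attenuator, screwdriver, spanner, jar, mug, parts_tray from where it was at the start of the episode above 0.025 m or angle between any of adapter, jar, mug's own z axis and vertical above 0.5 rad).
It also fails if it takes over 38 s, if anything falls off the work surface, if the arm or the gripper's body presses on something with over 40 N, if the wrist force passes 120 N, or if a joint passes its speed limit or range.

## Working session

There is one attempt and no reset: what is moved stays moved. The work goes in short steps, Python scripts to look and compute and a tool call to move; the robot and the scene stay as the last step left them, time stands still between calls to the robot, and variables do not carry over. Pictures are saved under pics/ and viewed, at most 10 in all, crops included, and the job is handed in when it is done.

Besides the shell and the picture viewer there is one more tool, called after ">>>" by a JSON object that holds its "op" and its "data". move_arm: Moves the arm, as the interface text tells. Its arguments: {"type":"object","properties":{"rows":{"type":"array","items":{"type":"array","items":{"type":"number"}}},"newtons":{"type":"number"}},"required":["rows"]}

```bash
mkdir -p pics; cat > h.py <<'E'
import numpy as np, cv2
from cell import monitor, vision, workorder
def cal(n):
    c=vision.get_calibration(n); return np.array(c["K"]),c["k1"],np.array(c["T"])
def ray(n,u,v):
    K,k1,T=cal(n)
    p=cv2.undistortPoints(np.array([[[u,v]]],float),K,np.array([k1,0,0,0,0.]))[0,0]
    d=T[:3,:3]@np.array([p[0],-p[1],-1]); return T[:3,3],d
def onz(n,u,v,z):
    o,d=ray(n,u,v); return o+d*(z-o[2])/d[2]
def proj(n,P):
    K,k1,T=cal(n); P=np.atleast_2d(P); c=(P-T[:3,3])@T[:3,:3]
    x=c[:,0]/-c[:,2]; y=-c[:,1]/-c[:,2]; s=1+k1*(x*x+y*y)
    return np.c_[K[0,0]*x*s+K[0,2],K[1,1]*y*s+K[1,2]]
E
python3 - <<'E'
from h import *
for n in("scene","side"):
    im=vision.read_camera(n); np.save(f"{n}0.npy",im)
    cv2.imwrite(f"pics/{n}0.png",cv2.resize(im[:,:,::-1],(800,600)))
    print(n,cal(n))
s=monitor.observe(); print(s)
E
```

```text
scene (array([[493.35909409,   0.        , 257.0163486 ],
       [  0.        , 493.35909409, 198.59345042],
       [  0.        ,   0.        ,   1.        ]]), -0.008045930414033755, array([[-0.09469138, -0.61103587,  0.78591902,  1.61935805],
       [ 0.99546142, -0.06564591,  0.06889974,  0.15875877],
       [ 0.00949216,  0.78887628,  0.61447874,  0.89622082],
       [ 0.        ,  0.        ,  0.        ,  1.        ]]))
side (array([[449.10524644,   0.        , 250.78583012],
       [  0.        , 449.10524644, 193.11461501],
       [  0.        ,   0.        ,   1.        ]]), -0.022649656557301757, array([[ 0.9043978 ,  0.22018054, -0.36549302,  0.06684454],
       [-0.42649716,  0.49224566, -0.75881116, -0.97095959],
       [ 0.0128369 ,  0.84214888,  0.53909227,  0.81202768],
       [ 0.        ,  0.        ,  0.        ,  1.        ]]))
{'time': 0.1, 'qpos': array([ 1.14401500e+00,  3.42657905e-01,  1.52487741e+00, -1.33574056e-05,
        1.27540002e+00, -1.46012085e-01]), 'qvel': array([ 0.00011529, -0.00104831, -0.00378245, -0.00024744,  0.00109961,
        0.0004385 ]), 'joint_efforts': array([ 2.67158015e-03, -4.32004559e+01, -2.44698018e+01,  7.21678580e-02,
        5.25774469e-02, -4.69164002e-05]), 'tool_pos': array([0.14531979, 0.50412968, 0.22612732]), 'tool_rot': array([-3.14026240e+00, -1.82714425e-04,  2.86082718e+00]), 'contact_force': array([0.39716284, 0.60626603, 0.07098124]), 'torque': array([ 0.03073673, -0.01433443, -0.01785302]), 'grip_force': 0.0, 'opening': 0.09220646184836155}
```

View pics/scene0.png

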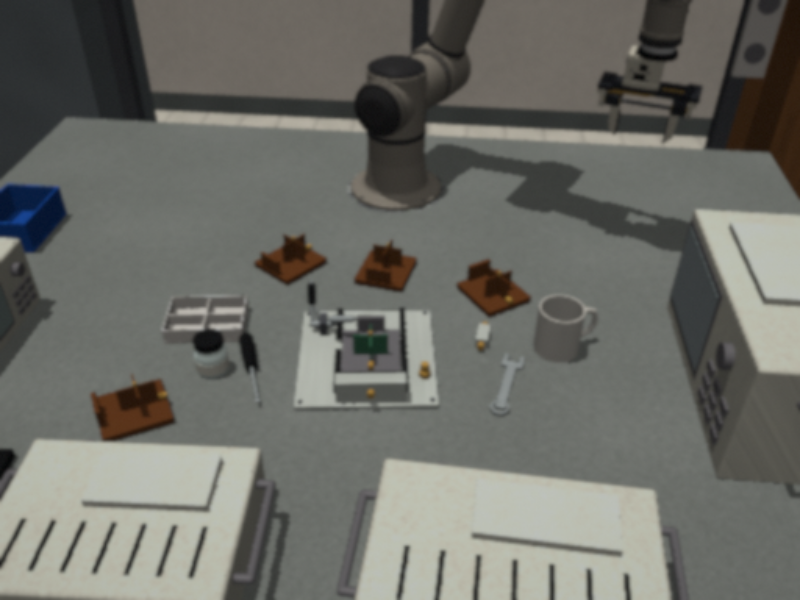

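View pics/side0.png

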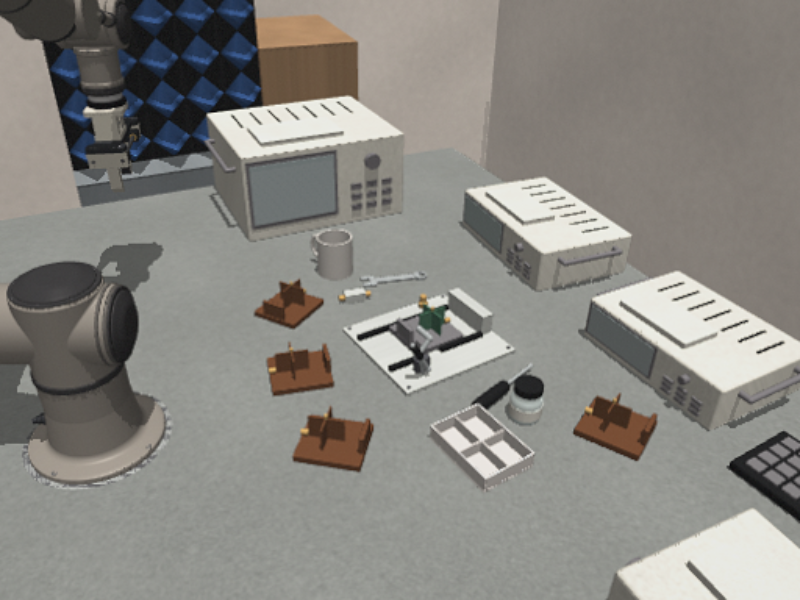

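The scene view shows the white fixture at 800×600 px (295–440, 310–408). The grey carrier with green boards is at (370,345) and the lever handle at (312,295). In the side view the fixture is around (430,340), with the green boards at (433,318). Four similar brown decoys are in the scene view at (290,260), (387,268), (493,288) and (133,410). Only the grey one in the channel has green boards. I'll measure it and check it in one crop.

```bash
python3 - <<'E'
from h import *
boxes={"scene":(180,180,295,270),"side":(212,180,335,255)}
tiles=[]
for n,(x0,y0,x1,y1) in boxes.items():
    im=np.load(f"{n}0.npy"); sub=im[y0:y1,x0:x1]
    hsv=cv2.cvtColor(sub,cv2.COLOR_RGB2HSV)
    m=((hsv[...,1]<40)&(hsv[...,2]>150)).astype(np.uint8)
    k,l,st,_=cv2.connectedComponentsWithStats(m); i=1+np.argmax(st[1:,4])
    pts=np.argwhere(l==i)[:,::-1].astype(np.float32)
    h=cv2.convexHull(pts); q=cv2.approxPolyDP(h,4,True)[:,0]+[x0,y0]
    print(n,"plate",st[i],[ (tuple(np.round(p,1)),np.round(onz(n,*p,.01)[:2],4)) for p in q])
    g=((hsv[...,0]>40)&(hsv[...,0]<95)&(hsv[...,1]>70)).astype(np.uint8)
    ys,xs=np.nonzero(g); u,v=xs.mean()+x0,ys.mean()+y0
    print("green",len(xs),u,v,xs.min()+x0,xs.max()+x0,ys.min()+y0,ys.max()+y0,onz(n,u,v,.05))
    tiles.append(cv2.resize(sub[:,:,::-1],(800,int(800*(y1-y0)/(x1-x0))),interpolation=cv2.INTER_CUBIC))
t0=cv2.resize(tiles[0],(400,313));t1=tiles[1]
cv2.imwrite("pics/scrop.png",tiles[0][:600]); cv2.imwrite("pics/dcrop.png",tiles[1][:600])
E
```

```text
scene plate [   8   21   30   59 1114] [((np.float64(217.0), np.float64(259.0)), array([ 0.7437, -0.0175])), ((np.float64(188.0), np.float64(258.0)), array([ 0.7478, -0.0909])), ((np.float64(195.0), np.float64(201.0)), array([ 0.5164, -0.1184])), ((np.float64(217.0), np.float64(220.0)), array([ 0.5936, -0.0415]))]
green 222 236.47747747747746 219.90540540540542 227 246 214 226 [0.63409617 0.01857205 0.05      ]
side plate [   0    0  123   73 4235] [((np.float64(334.0), np.float64(238.0)), array([ 0.7271, -0.1567])), ((np.float64(306.0), np.float64(252.0)), array([ 0.6212, -0.1767])), ((np.float64(260.0), np.float64(251.0)), array([ 0.5074, -0.1204])), ((np.float64(217.0), np.float64(240.0)), array([ 0.4173, -0.0265])), ((np.float64(212.0), np.float64(182.0)), array([0.519 , 0.2766])), ((np.float64(332.0), np.float64(180.0)), array([0.9056, 0.119 ]))]
green 183 276.5464480874317 203.56284153005464 268 284 196 213 [0.62988182 0.0163407  0.05      ]
```

View pics/dcrop.png

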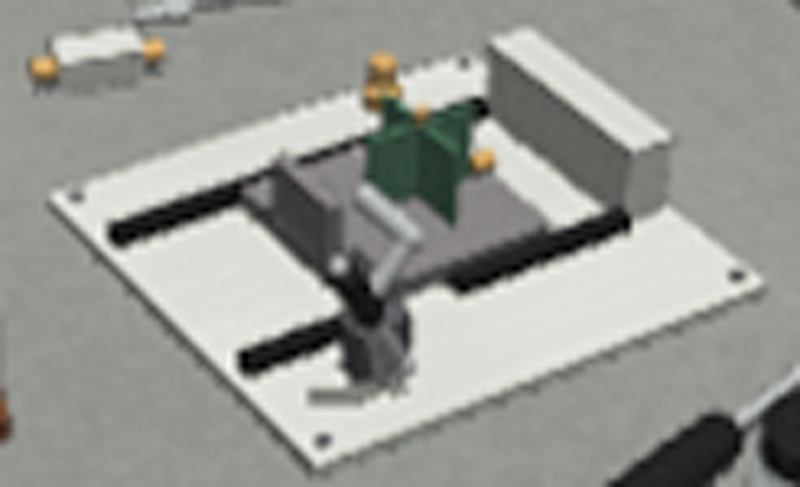

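View pics/scrop.png

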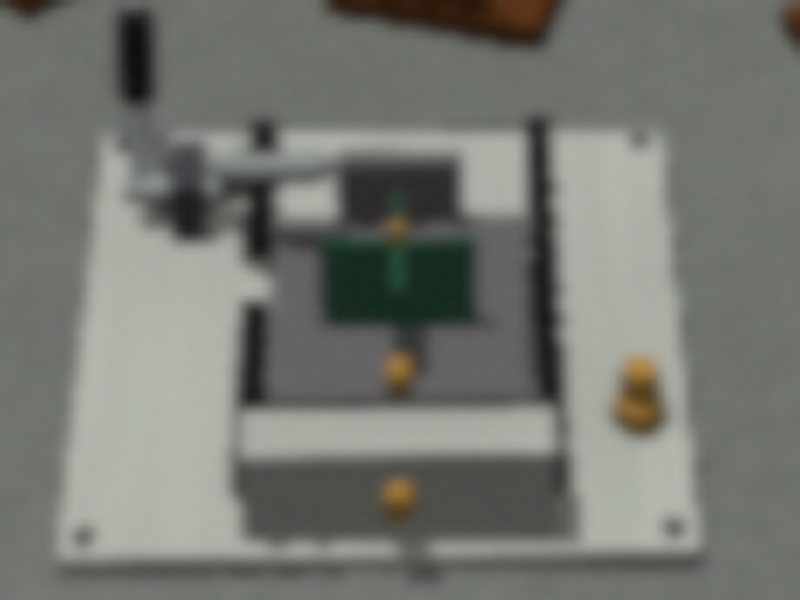

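The crops confirm the target: a grey carrier with green crossed boards in the channel, and the lever open with its crossbar over the carrier. Plate corners in the side crop are (50,197), (315,465) and (765,285). In the scene crop they are (100,130), (668,130), (702,553) and (58,560). The lip's top edge runs (342,157)–(458,157) in the scene crop and (282,153)–(340,205) in the side crop.

```bash
cat >> h.py <<'E'
def px(n,X,Y):
    x0,y0,s={"scene":(180,180,800/115),"side":(212,180,800/123)}[n]
    return x0+(X+.5)/s-.5, y0+(Y+.5)/s-.5
E
python3 - <<'E'
from h import *
obs=[("side",50,197,-120,110),("side",315,465,-120,-125),("side",765,285,130,-125),
("scene",100,130,-120,-125),("scene",668,130,-120,110),("scene",702,553,130,110),("scene",58,560,130,-125)]
A=np.array([onz(n,*px(n,X,Y),.010)[:2] for n,X,Y,_,_ in obs]); B=np.array([o[3:] for o in obs])/1e3
def fit(A,B):
    a,b=A.mean(0),B.mean(0); H=(B-b).T@(A-a); th=np.arctan2(H[0,1]-H[1,0],H[0,0]+H[1,1])
    R=np.array([[np.cos(th),-np.sin(th)],[np.sin(th),np.cos(th)]]); return th,R,a-R@b
for idx in ([0,1,2],[3,4,5,6],range(7)):
    idx=list(idx); th,R,t=fit(A[idx],B[idx]); print(th,t,np.round((A[idx]-(B[idx]@R.T+t))*1e3,1).tolist())
np.savez("fix.npz",th=th,R=R,t=t)
inv=lambda P:np.round(((P[:2]-t)@R)*1e3,1)
for n,X,Y in [("scene",342,157),("scene",458,157),("side",282,153),("side",340,205)]:
    print("lip",n,inv(onz(n,*px(n,X,Y),.056)))
for n,u,v in [("scene",236.5,219.9),("side",276.5,203.6)]: print("green",n,inv(onz(n,u,v,.050)))
fx=lambda x,y:np.round((R@[x/1e3,y/1e3]+t)*1e3,1)
for nm,x,y in [("home lip",-10,0),("tip open",-98,-105),("tip thrown",-26,-105),("hinge",-62,-85)]: print(nm,fx(x,y))
print("ex,ey",R)
for n in("scene","side"): print(n,"tip px pred",proj(n,[np.r_[fx(-98,-105)/1e3,.092]]))
for n in("scene","side"): print("stop top",proj(n,[np.r_[fx(100,-52)/1e3,.055],np.r_[fx(100,52)/1e3,.055]]).tolist(),px(n,0,0))
E
```

```text
0.12039157324691716 [0.61098558 0.01682483] [[0.6, -1.3], [0.5, 1.0], [-1.0, 0.3]]
0.11958583711174006 [0.61031088 0.0172667 ] [[-2.1, -2.8], [0.4, 1.2], [0.9, -0.1], [0.7, 1.7]]
0.12030859879566072 [0.61059902 0.01707381] [[0.9, -1.5], [0.9, 0.7], [-0.6, 0.0], [-2.5, -2.5], [0.2, 1.5], [0.7, 0.1], [0.4, 1.7]]
lip scene [-44.9 -23. ]
lip scene [-44.3  22.8]
lip side [-40.8  25.5]
lip side [-41.1 -23.5]
green scene [23.5 -1.3]
green side [18.8 -3.1]
home lip [600.7  15.9]
tip open [525.9 -98.9]
tip thrown [597.4 -90.3]
hinge [559.2 -74.8]
ex,ey [[ 0.99277165 -0.12001858]
 [ 0.12001858  0.99277165]]
scene tip px pred [[199.24991912 180.38182582]]
side tip px pred [[263.32259826 221.1524757 ]]
stop top [[216.06024906194688, 238.31829200274285], [257.4234486769121, 237.89083730392332]] (179.571875, 179.571875)
stop top [[307.66389186398897, 202.2246959520785], [287.49653770207755, 186.7650405527273]] (211.576875, 179.576875)
```

Fixture: yaw 0.120, origin (610.6, 17.1) mm. The carrier's lip face is at about −44 mm in the fixture frame, so it's about 35 mm short of home. I'll go above the channel with the fingers shut and their closing line along the channel.

>>> {"op": "move_arm", "data": {"rows": [[30,-38,0,-0.1,1],[30,-38,0,-0.1,1],[30,-38,0,-0.1,1],[30,-38,0,-0.1,1],[30,-38,0,-0.1,1],[30,-38,0,-0.1,1],[30,-38,0,-0.1,1],[30,-38,0,-0.1,1],[30,-38,0,-0.1,1],[30,-38,0,-0.1,1],[30,-38,0,-0.1,1],[30,-38,0,-0.07,1]], "newtons": 20}}

```text
time: 1.3
tool_pos: [0.5062, 0.0466, 0.2265]
tool_rot: [-3.141, -0.0, 1.687]
contact_force: [0.7, 1.3, 0.3]
opening: 0.0018
grip_force: 0.0
```

>>> {"op": "move_arm", "data": {"rows": [[5,-20,0,0,1],[5,-21,0,0,1],[0,0,-30,0,1],[0,0,-40,0,1],[0,0,-40,0,1],[0,0,-35,0,1],[0,0,-20,0,1],[0,0,-15,0,1],[0,0,0,0,1],[0,0,0,0,1]]}}

```text
time: 2.3
tool_pos: [0.5155, 0.0074, 0.0468]
tool_rot: [-3.141, -0.0, 1.691]
contact_force: [0.4, -0.2, 0.1]
opening: 0.0003
grip_force: 0.0
```

```bash
python3 - <<'E'
from h import *
im=vision.read_camera("side")[150:270,200:360]
cv2.imwrite("pics/s1.png",cv2.resize(im[:,:,::-1],(800,600),interpolation=cv2.INTER_CUBIC))
s=monitor.observe(); z=np.load("fix.npz"); print(s["tool_pos"],((s["tool_pos"][:2]-z["t"])@z["R"])*1e3,s["contact_force"],s["qpos"])
E
```

```text
[0.51593436 0.00743137 0.0473586 ] [-95.13765843   1.78877239] [ 0.08225627 -0.08359446 -0.05820714] [-1.34220872e-01  5.43147162e-01  1.76971213e+00  2.54117866e-05
  8.27759047e-01 -2.54293385e-01]
```

View pics/s1.png

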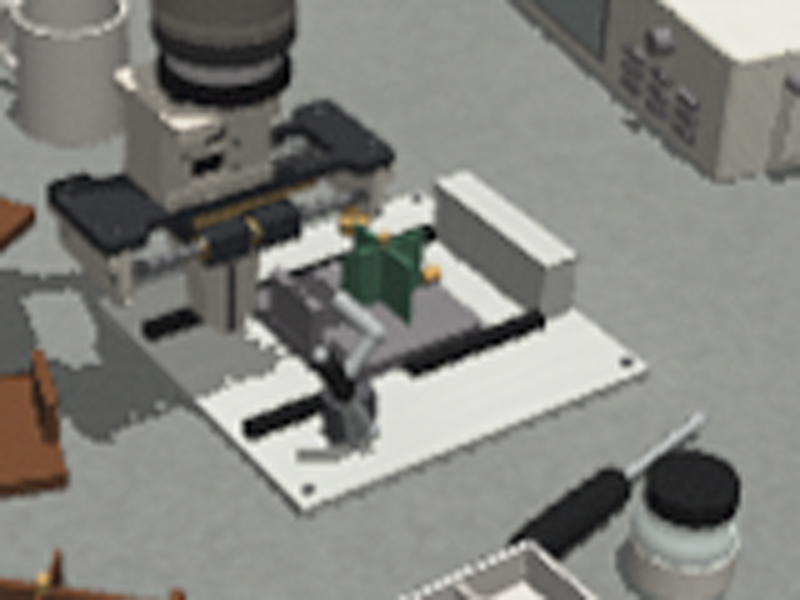

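The fingers stand in the channel behind the lip, clear of the lever, with the gripper body above the boards. Descending and starting to push.

>>> {"op": "move_arm", "data": {"rows": [[0,-2,-15,0,1],[0,0,-10,0,1],[0,0,0,0,1],[8,1,0,0,1],[8,1,0,0,1],[4,0.5,0,0,1],[4,0.5,0,0,1],[4,0.5,0,0,1],[4,0.5,0,0,1],[4,0.5,0,0,1]]}}

```text
time: 3.35
tool_pos: [0.5493, 0.01, 0.0218]
tool_rot: [-3.136, -0.001, 1.691]
contact_force: [-9.0, -0.6, 8.1]
opening: 0.0001
grip_force: 4.7
```

>>> {"op": "move_arm", "data": {"rows": [[4,0.5,0,0,1],[4,0.5,0,0,1],[4,0.5,0,0,1],[4,0.5,0,0,1]]}}

```text
time: 3.75
tool_pos: [0.5656, 0.012, 0.0218]
tool_rot: [-3.137, -0.001, 1.691]
contact_force: [-7.8, -0.5, 6.8]
opening: 0.0005
grip_force: 4.3
```

There's an unexpected upward force, so I'll look before going on.

```bash
python3 - <<'E'
from h import *
im=vision.read_camera("side")[160:250,210:330]
cv2.imwrite("pics/s2.png",cv2.resize(im[:,:,::-1],(800,600),interpolation=cv2.INTER_CUBIC))
s=monitor.observe(); z=np.load("fix.npz"); print(s["tool_pos"],((s["tool_pos"][:2]-z["t"])@z["R"])*1e3,s["contact_force"],s["torque"])
E
```

```text
[0.56655368 0.01202115 0.02186448] [-44.33336972   0.27011426] [-4.35462842 -0.97171691  2.23945776] [-0.06635371  0.61827978 -0.00757354]
```

View pics/s2.png

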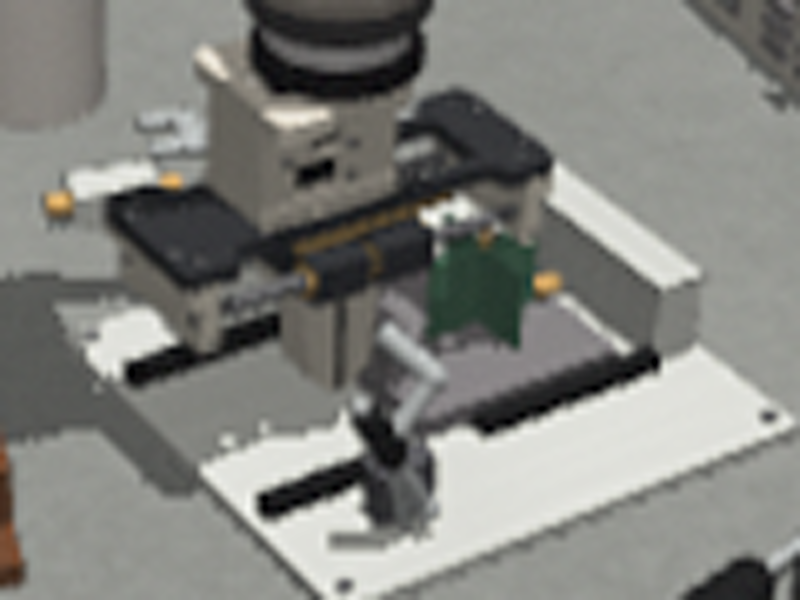

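The carrier is level and moving, with about 15 mm left. As a precaution I'll back off 3 mm, raise 4 mm, read the force, then continue.

>>> {"op": "move_arm", "data": {"rows": [[-3,-0.4,0,0,1],[0,0,4,0,1],[0,0,0,0,1]]}}

```text
time: 4.1
tool_pos: [0.565, 0.0115, 0.0263]
tool_rot: [3.14, 0.0, 1.691]
contact_force: [-0.3, -0.1, -0.1]
opening: 0.0005
grip_force: 0.0
```

>>> {"op": "move_arm", "data": {"rows": [[3,0.4,0,0,1],[3,0.4,0,0,1],[3,0.4,0,0,1],[3,0.4,0,0,1]]}}

```text
time: 4.5
tool_pos: [0.5747, 0.0131, 0.026]
tool_rot: [-3.137, -0.0, 1.691]
contact_force: [-9.5, -1.0, 9.4]
opening: 0.0004
grip_force: 4.9
```

>>> {"op": "move_arm", "data": {"rows": [[2,0.2,0,0,1],[2,0.2,0,0,1],[2,0.2,0,0,1]]}}

```text
time: 4.8
tool_pos: [0.5807, 0.0137, 0.026]
tool_rot: [-3.137, -0.0, 1.691]
contact_force: [-9.7, -1.7, 8.2]
opening: 0.0007
grip_force: 4.9
```

>>> {"op": "move_arm", "data": {"rows": [[1.5,0.2,0,0,1],[1.5,0.2,0,0,1]]}}

```text
time: 5.0
tool_pos: [0.5817, 0.0139, 0.026]
tool_rot: [-3.133, -0.001, 1.691]
contact_force: [-20.8, -3.2, 19.1]
opening: 0.0005
grip_force: 11.1
```

The force is rising with the motion stalled and the TCP at −29 mm, as expected for home. Holding briefly, then retreating and moving behind the lever.

>>> {"op": "move_arm", "data": {"rows": [[0,0,0,0,1],[0,0,0,0,1],[-5,-0.6,0,0,1],[-15,-1.8,0,0,1],[0,0,30,0,1],[0,0,45,0,1],[0,0,45,0,1],[0,0,44,0,1],[-20,-30,0,0,1],[-20,-30,0,0,1],[-20,-30,0,0,1],[-18,-26,0,0,1]]}}

```text
time: 6.2
tool_pos: [0.4869, -0.1054, 0.1899]
tool_rot: [3.141, 0.001, 1.691]
contact_force: [0.1, 0.2, 0.2]
opening: 0.0006
grip_force: 0.0
```

```bash
python3 - <<'E'
from h import *
z=np.load("fix.npz"); R,t=z["R"],z["t"]
im=vision.read_camera("side"); s=monitor.observe(); im2=vision.read_camera("scene")
a=cv2.resize(im[170:260,210:330][:,:,::-1],(400,300),interpolation=cv2.INTER_CUBIC)
b=cv2.resize(im2[165:270,175:315][:,:,::-1],(400,300),interpolation=cv2.INTER_CUBIC)
cv2.imwrite("pics/s3.png",cv2.resize(np.hstack([a,b]),(800,300)))
print(s["tool_pos"],((s["tool_pos"][:2]-t)@R)*1e3,s["contact_force"])
hsv=cv2.cvtColor(im,cv2.COLOR_RGB2HSV)[180:255,212:335]
ys,xs=np.nonzero((hsv[...,0]>40)&(hsv[...,0]<95)&(hsv[...,1]>70))
print("green side",((onz("side",xs.mean()+212,ys.mean()+180,.05)[:2]-t)@R)*1e3)
E
```

```text
[ 0.48482147 -0.10833259  0.18977041] [-139.91947855 -109.40427589] [-0.60372179 -2.91006441 -0.71359337]
green side [54.56930308 -3.66276386]
```

View pics/s3.png

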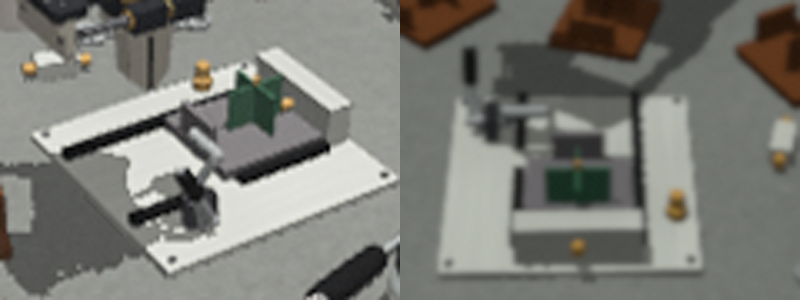

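Green boards moved 35.8 mm and the carrier touches the stop. The lever is still open, with its grip at about (185,180) in the left half and (470,65) in the right. The fingers are behind the lever, so I'll descend and push.

>>> {"op": "move_arm", "data": {"rows": [[0,3,-40,0,1],[0,0,-40,0,1],[0,0,-28,0,1],[0,0,0,0,1],[8,1,0,0,1],[8,1,0,0,1],[6,0.7,0,0,1],[6,0.7,0,0,1]]}}

```text
time: 7.1
tool_pos: [0.5144, -0.0985, 0.0849]
tool_rot: [-3.139, 0.002, 1.692]
contact_force: [-23.5, -3.2, 41.8]
opening: 0.0002
grip_force: 23.2
```

>>> {"op": "move_arm", "data": {"rows": [[6,0.7,0,0,1],[6,0.7,0,0,1],[6,0.7,0,0,1]]}}

```text
time: 7.4
tool_pos: [0.5381, -0.0962, 0.0909]
tool_rot: [3.128, 0.005, 1.691]
contact_force: [-9.1, 8.4, 54.6]
opening: 0.0007
grip_force: 21.7
```

The sticky contact is carried up along the handle's arc. I'll ease the command upward while pushing past centre.

>>> {"op": "move_arm", "data": {"rows": [[3,0.4,5,0,1],[5,0.6,0,0,1]]}}

```text
time: 7.6
tool_pos: [0.5447, -0.0951, 0.0913]
tool_rot: [3.133, 0.004, 1.691]
contact_force: [-0.3, -0.6, 0.5]
opening: 0.0004
grip_force: 0.2
```

```bash
python3 - <<'E'
from h import *
z=np.load("fix.npz"); R,t=z["R"],z["t"]
s=monitor.observe();im=vision.read_camera("side"); im2=vision.read_camera("scene")
a=cv2.resize(im[170:260,210:330][:,:,::-1],(400,300),interpolation=cv2.INTER_CUBIC)
b=cv2.resize(im2[165:255,175:295][:,:,::-1],(400,300),interpolation=cv2.INTER_CUBIC)
cv2.imwrite("pics/s4.png",np.hstack([a,b]))
print(s["tool_pos"],((s["tool_pos"][:2]-t)@R)*1e3,s["contact_force"],s["torque"])
E
```

```text
[ 0.54474812 -0.09514783  0.09129159] [ -78.84358115 -103.50713272] [-0.28021426 -0.5820779   0.53866798] [-0.14365044  0.0565493   0.05534708]
```

View pics/s4.png

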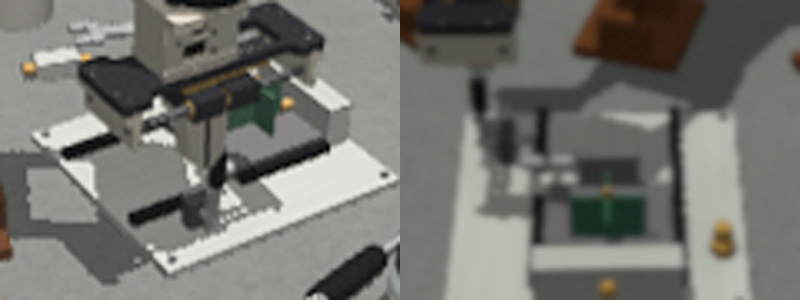

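The contact force has vanished, the handle at (220,165) now leans forward and the crossbar is low: the lever has snapped. Retreating and checking.

>>> {"op": "move_arm", "data": {"rows": [[-10,-1.2,0,0,1],[-20,-2.4,0,0,1],[0,0,30,0,1],[0,0,45,0,1],[0,0,45,0,1],[-30,-4,0,0,1],[-30,-4,0,0,1],[0,0,0,0,1],[0,0,0,0,1]]}}

```text
time: 8.6
tool_pos: [0.451, -0.1064, 0.2069]
tool_rot: [3.141, 0.0, 1.69]
contact_force: [-0.0, -0.7, -0.1]
opening: 0.0006
grip_force: 0.0
```

```bash
python3 - <<'E'
from h import *
z=np.load("fix.npz"); R,t=z["R"],z["t"]
s=monitor.observe();im=vision.read_camera("side"); im2=vision.read_camera("scene")
a=cv2.resize(im[175:250,230:330][:,:,::-1],(400,300),interpolation=cv2.INTER_CUBIC)
b=cv2.resize(im2[175:250,180:280][:,:,::-1],(400,300),interpolation=cv2.INTER_CUBIC)
f=lambda x,y,zz:np.r_[R@[x/1e3,y/1e3]+t,zz/1e3]
for I,n,x0,y0 in((a,"side",230,175),(b,"scene",180,175)):
    for P in (f(-26,-105,92),f(-18,-32,20)):
        q=((proj(n,P)[0]-[x0,y0]+.5)*4).astype(int); cv2.circle(I,tuple(int(k) for k in q),5,(0,0,255),1)
cv2.imwrite("pics/s5.png",np.hstack([a,b]))
hsv=cv2.cvtColor(im,cv2.COLOR_RGB2HSV)[180:255,212:335]
ys,xs=np.nonzero((hsv[...,0]>40)&(hsv[...,0]<95)&(hsv[...,1]>70))
print(s["tool_pos"],s["contact_force"],"green",((onz("side",xs.mean()+212,ys.mean()+180,.05)[:2]-t)@R)*1e3)
E
```

```text
[ 0.45104801 -0.10642945  0.20694161] [-0.02580723 -0.74572891 -0.06147717] green [54.113305   -4.34385057]
```

View pics/s5.png

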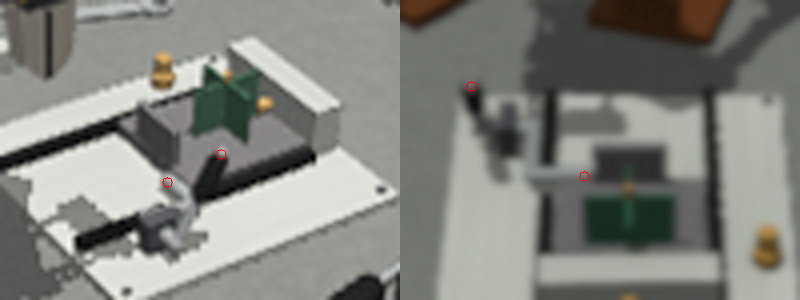

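The lever tip at (221,155) and (472,87) and the bar end at (167,183) and (584,176) match the predicted thrown positions. The bar lies behind the home carrier, and the robot is clear.

```bash
python3 -c "
from cell import workorder; print(workorder.hand_in())"
```

```text
the job is handed in; nothing more can be done
None
```

I handed the job in with the carrier home against the stop, the latch thrown and its bar down behind the carrier, and the arm clear; the final pictures agree, but the hand-in returned no verdict.

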